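# Fill up a gel caster with filler plates until the pack is snug

## Task

The gel caster leaning on its cradle is only partly loaded: take filler plates from the rack and stand them one after another in the gap between the pack of glass sandwiches and the blue sprung pad, each pushed fully down, until the stack is snug, that is until the plates have clearly pushed the pad back off its stop against its springs. Stop there (it takes one or two plates), leave the rest standing in the rack, and do not knock over or shove the things round about.

Things in the scene. Friction and masses are not known exactly. Their poses are not given: they have to be found in the camera images.
- caster: fixed gel caster: clear open-topped chamber leaning 30 degrees towards the caster's front on a grey cradle (footprint 160x112, about 145 high in all). Origin under its middle, x to its rear. Three greenish glass sandwiches, 58 high, fill the chamber's front end; behind them come the free gap and the blue sprung pad. The black nuts outside (48 from the middle) pin the pad's carriage: leave them.
- seat (a point): on the chamber's inner floor, midway across its width, at the foot of the pack's free face. z = up out of the chamber along its walls (30 degrees off vertical), x = from the pack's face towards the pad (square to the plates), y = across. First plate home: lower edge on the floor, centre at x 4, z 50 mm; a second one lies against it, centre at x 12.
- rim (a point): middle of the chamber's mouth, 62 mm up z from seat, at x = 10, same axes. Side walls: 64 apart inside (2 mm to spare each side of a plate), rounded rims up to z = 64.5 from the seat; a plate that is home stands 36 out above them, so that it can be held all the way down.
- pad (a joint): slide of the blue pad in m along +x of seat: 0 = forward on its stop, grows as plates push it back, at most 0.012. Springs: 3 N at once, 0.3 N more per mm. Its carriage is pinned in another notch each time: the free gap from pack to resting pad is 4 to 14.5 mm. If a plate goes in without moving the pad, another is needed. Red-banded rods behind stand out further as it goes back.
- pad_top (a point): top edge of the blue pad, 58 wide, slippery. The pad's flat face reaches from 3 to 40 mm above the chamber's floor, then slopes back by 14 mm up to this edge at 64, so that a plate pushed down along the pack wedges the pad back. This point lies 14 mm further along x than the flat face, midway across.
- rack_mid (a point): on the fixed grey rack, 128x84 and 40 high, with three upright slots for the plates: top of its floor (8 above the worktop), under the middle slot's middle. Slots are 34 apart along the point's x, 10 wide, 32 deep; a plate in a slot has its width along the point's y. Of rack and caster one stands on the left, the other on the right, either way round.
- filler_a_mid (a point): white filler plate, like the other two: 60 wide, 8 thick, 100 tall, about 60 g; lower edge rounded (radius 4), top corners rounded (radius 8), black grip strips on both narrow edges at the top. Starts upright in the rack. This point is its centre, 50 below its top; x = thickness, y = width, z = up. Grip it across the 60 mm width near the top; both faces are alike.
- filler_b_mid (a point): white filler plate, like the other two: 60 wide, 8 thick, 100 tall, about 60 g; lower edge rounded (radius 4), top corners rounded (radius 8), black grip strips on both narrow edges at the top. Starts upright in the rack. This point is its centre, 50 below its top; x = thickness, y = width, z = up. Grip it across the 60 mm width near the top; both faces are alike.
- filler_c_mid (a point): white filler plate, like the other two: 60 wide, 8 thick, 100 tall, about 60 g; lower edge rounded (radius 4), top corners rounded (radius 8), black grip strips on both narrow edges at the top. Starts upright in the rack. This point is its centre, 50 below its top; x = thickness, y = width, z = up. Grip it across the 60 mm width near the top; both faces are alike.
- flask: stoppered conical flask, 72 wide, 101 tall, standing to the right at the back; origin under its foot. A bystander.
- tip_box: green pipette-tip box with a clear lid, 84x116x68, on the right; origin under its centre. A bystander.
- timer: white bench timer with three blue buttons, 66x66x19, on the left; origin under its centre. A bystander.

How it is judged:
By the outcome, as a careful person would: the job done as asked, in the order asked, and still so for the second after the job is handed in, with the robot touching nothing.
It also fails if it takes over 51 s, if anything falls off the work surface, if the arm or the gripper's body presses on something with over 40 N, if the wrist force passes 120 N, or if a joint passes its speed limit or range.

## Robot

A 6-joint arm with a two-finger parallel gripper is mounted at the origin on a cart in front of the work surface, level with it; the furniture and walls round the work are solid. World frame = base frame: x ahead of the robot, y to its left, z up, the work surface at z = 0. Lengths are in m, angles in rad, forces in N, time in s.
With the tool pointing down it reaches from about 0.375 to 0.925 m from the base axis. Payload 5.7 kg.
Tool frame: the origin (TCP) lies midway between the tips of the shut fingers; the grasp point (between the pads) lies 19 mm behind it; z points along the fingers, x is the direction in which the jaws open and shut, and the axes are right-handed (so a half turn about z gives the same grasp; the last joint's range is limited). The gripper opens to 88 mm and grips with 3 to 60 N. Pads are 20 mm wide; open, the fingers measure 115 mm over their backs; the gripper's body (75 mm by 178 mm) begins 61 mm behind the grasp point.
Start: joints at [1.003, 0.359, 1.51, -0, 1.272, -0.115], TCP at [0.262, 0.54, 0.223] pointing down, gripper open.
Joint ranges: [-2.97, 2.97], [-1.01, 2.36], [0.21, 2.38], [-0.96, 4.11], [0.2, 2.71], [-2.98, 2.98]. Speed limits (rad/s): [2.39, 2.39, 3.14, 3.14, 3.14, 3.14].

## Interface

Orientations are given as a unit quaternion [x, y, z, w].
In Python, from bench import move_ptp, servo_line, goto_joints, move_gripper, sleep, inverse_kinematics, capture, PlanningError, close_job, spot_in, silhouettes, current_clock, current_joint_pos, current_qvel, current_joint_torque, current_position, current_orientation, current_force, current_torque, current_finger_gap gives the robot as it stands. Calls block until the motion is done:
- move_ptp(position, orientation): joint-space move of the TCP to a pose.
- servo_line(position, orientation=None, rate=0.15, contact_N=None): straight line of the TCP; orientation=None keeps the orientation; rate is the mean speed in m/s. With contact_N (N) it stops when the force on the tool has changed by that much, and returns True; else False.
- goto_joints(angles): joint-space move.
- move_gripper(opening): finger opening in m; the grip force is fixed at half the most; returns when the fingers have stopped.
- sleep(seconds).
- inverse_kinematics(position, orientation): joint angles nearest the present ones, or None.
- capture(name): name is "side" or "top"; returns a dict with "image" (480x640x3 uint8, blue, green, red), "range_z" (480x640 float32, m along the optical axis (not along the pixel's ray), 0 where there is no reading), "intrinsics" (3x3 intrinsics, pixels), "R" (3x3) and "t" (3): a world point X has camera coordinates R X + t. Camera axes: x right, y down, z forward; pixel columns grow to the right and rows downward; lengths in m; the calibration is good to about 2 mm. A picture is of the moment at which its call begins.
A pose or a line that the arm cannot do raises PlanningError and nothing moves.
- close_job(): hands the job in, once; it reports no verdict.
Trained networks look in the newest picture that a camera, given by its name, has taken for a name from the list of things; names that differ only in an ending like _2 or _b are one class to them, and where a whole thing is asked for, a point or a joint stands for the part that bears it (a point fixed in the world has none). Each returns a list of dicts, best first, with "conf" (0 to 1); they miss things now and then, are a little off and sometimes report something else, mostly with a low value. They report only what shows in the picture. A call takes as long as a camera call.
- spot_in(camera, query): "xy" ([column, row] in pixels, amid what is visible of it).
- silhouettes(camera, query): "region" (480x640 bool, what is visible of it) and "xy" ([column, row] in pixels, amid what is visible of it).
Readings, each from a call of its own:
- current_clock(): time.
- current_joint_pos(): joint angles.
- current_qvel(): joint speeds.
- current_joint_torque(): joint torques, N m.
- current_position(): TCP position.
- current_orientation(): TCP orientation.
- current_force(): force on the tool from outside, world axes, zero at the start.
- current_torque(): the same for the moment, N m.
- current_finger_gap(): finger opening in m.
Only numpy, scipy, OpenCV 4.12 (cv2) and the standard library are available. Lean on these libraries where they do the work, as an engineer would, in place of code of your own. Each camera call takes 0.05 s, during which the arm holds its last target.

## Working session

There is one attempt and no reset: what is moved stays moved. The work goes in short steps, each a Python script; the robot and the scene stay as the last script left them, time stands still between calls to the robot, and variables do not carry over. Pictures are saved under pics/ and viewed, and the job is handed in when it is done.

```bash
ls; mkdir -p pics; python3 - <<'E'
from bench import *
import cv2,numpy as np,pickle
for c in("side","top"):
    d=capture(c); cv2.imwrite(f"pics/{c}0.png",d["image"]); pickle.dump(d,open(f"{c}0.pkl","wb"))
    print(c,d["intrinsics"].tolist(),d["R"].round(3).tolist(),d["t"].round(3).tolist())
    for q in["caster","seat","rim","pad","pad_top","rack_mid","filler_a_mid","flask","tip_box","timer"]:
        try: print(q,[(np.round(r["xy"]).tolist(),round(r["conf"],2)) for r in spot_in(c,q)])
        except Exception as e: print(q,e)
print(current_clock(),current_orientation())
E
```

```text
pics
side [[482.0556604570992, 0.0, 321.50796813484914], [0.0, 482.0556604570992, 250.66078247655994], [0.0, 0.0, 1.0]] [[0.858, 0.513, -0.01], [0.449, -0.76, -0.47], [-0.249, 0.399, -0.883]] [-0.51, -0.222, 1.453]
caster [([355.0, 234.0], 0.91), ([267.0, 325.0], 0.54)]
seat [([357.0, 224.0], 0.92), ([257.0, 300.0], 0.41)]
rim [([356.0, 223.0], 0.74), ([231.0, 353.0], 0.17)]
pad [([356.0, 216.0], 0.5)]
pad_top [([360.0, 223.0], 0.54), ([358.0, 220.0], 0.53)]
rack_mid [([268.0, 323.0], 0.83), ([358.0, 217.0], 0.47), ([271.0, 312.0], 0.36)]
filler_a_mid [([247.0, 295.0], 0.77)]
flask [([272.0, 310.0], 0.59), ([289.0, 410.0], 0.58)]
tip_box [([232.0, 350.0], 0.6)]
timer [([354.0, 156.0], 0.73)]
top [[547.169010352953, 0.0, 323.59149389933623], [0.0, 547.169010352953, 243.31351344315652], [0.0, 0.0, 1.0]] [[-0.025, -1.0, -0.012], [-0.997, 0.026, -0.069], [0.069, 0.01, -0.998]] [0.024, 0.623, 1.434]
caster [([281.0, 244.0], 0.68)]
seat [([279.0, 240.0], 0.7)]
rim [([280.0, 238.0], 0.78), ([451.0, 269.0], 0.65), ([278.0, 246.0], 0.32)]
pad [([278.0, 243.0], 0.66)]
pad_top [([277.0, 243.0], 0.6)]
rack_mid [([399.0, 282.0], 0.84), ([451.0, 270.0], 0.65)]
filler_a_mid [([400.0, 292.0], 0.57)]
flask [([459.0, 207.0], 0.81)]
tip_box [([450.0, 271.0], 0.93)]
timer [([194.0, 298.0], 0.91), ([280.0, 247.0], 0.36)]
1.1 [ 8.47778537e-01  5.30350404e-01 -3.55443197e-05  6.83144554e-06]
```

```bash
python3 - <<'E'
import cv2,pickle
a=cv2.imread("pics/top0.png");s=cv2.imread("pics/side0.png")
cv2.imwrite("pics/topz.png",cv2.resize(a[170:370,170:490-10],None,fx=2.5,fy=2.5,interpolation=cv2.INTER_CUBIC))
cv2.imwrite("pics/sidez.png",cv2.resize(s[130:430,180:440],None,fx=2,fy=2,interpolation=cv2.INTER_CUBIC))
cv2.imwrite("pics/castz.png",cv2.resize(a[195:295,230:330],None,fx=6,fy=6,interpolation=cv2.INTER_CUBIC))
E
```

```text
(no output)
```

View pics/topz.png

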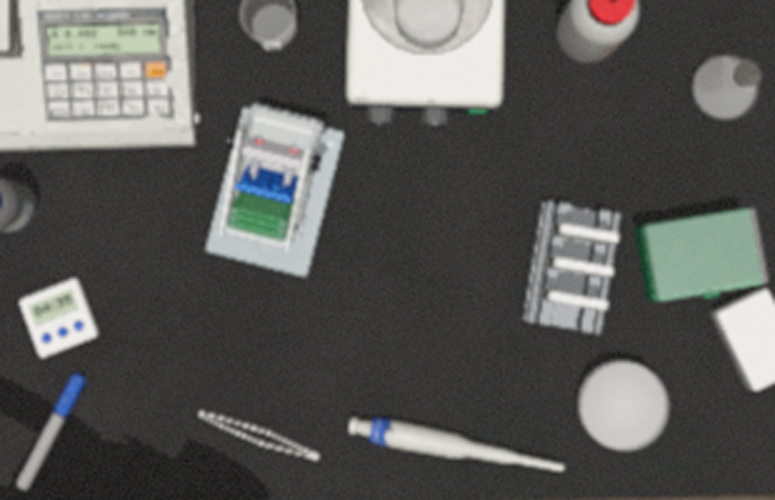

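View pics/sidez.png

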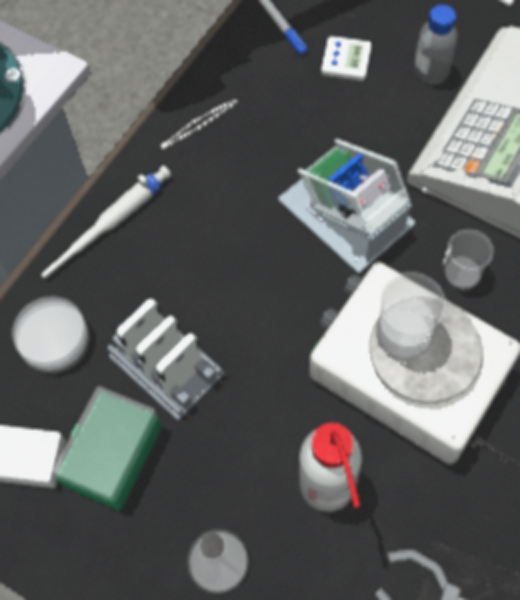

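View pics/castz.png

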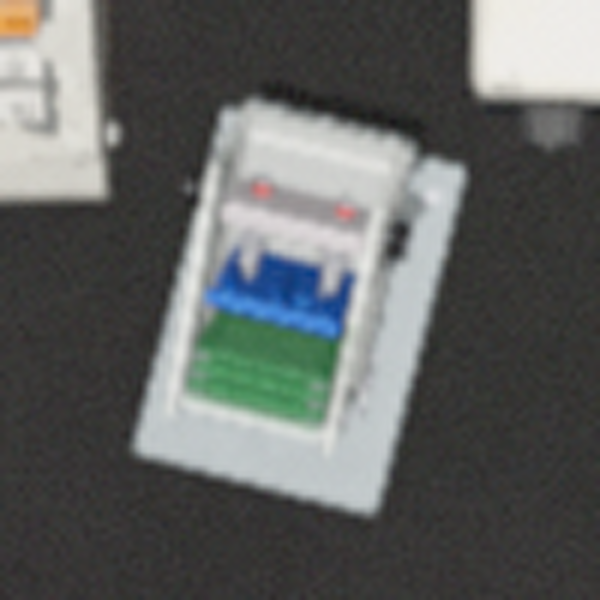

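```bash
cat > h.py <<'E'
import numpy as np,cv2,pickle
def cloud(d):
    z=d["range_z"];K=d["intrinsics"];v,u=np.mgrid[:480,:640]
    P=np.stack([(u-K[0,2])/K[0,0]*z,(v-K[1,2])/K[1,1]*z,z],-1)
    W=(P-d["t"])@d["R"]; W[z<=0]=np.nan
    return W
def proj(d,X):
    c=np.atleast_2d(X)@d["R"].T+d["t"];p=c@d["intrinsics"].T
    return p[:,:2]/p[:,2:]
E
python3 - <<'E'
from bench import *
from h import *
for c in("side","top"):
    d=pickle.load(open(c+"0.pkl","rb"));W=cloud(d)
    print(c)
    rs=[]
    for q in["filler_a_mid","rack_mid","caster","pad"]:
        for r in silhouettes(c,q):
            m=r["region"];X=W[m];X=X[~np.isnan(X[:,0])]
            print(q,round(r["conf"],2),np.round(r["xy"]),m.sum(),np.nanpercentile(X,[2,50,98],axis=0).round(3).tolist())
    hs=cv2.cvtColor(d["image"],cv2.COLOR_BGR2HSV)
    # heights around caster
    u,v=(280,244) if c=="top" else (355,225)
    H=W[...,2]
    print((H[v-36:v+36:3,u-30:u+33:3]*1000).round())
    np.save(c+"W.npy",W)
E
```

```text
side
filler_a_mid 0.62 [251. 294.] 343 [[0.489, -0.212, 0.04], [0.5, -0.185, 0.085], [0.507, -0.154, 0.112]]
rack_mid 0.76 [269. 324.] 704 [[0.466, -0.237, 0.001], [0.569, -0.216, 0.022], [0.598, -0.163, 0.043]]
caster 0.62 [359. 233.] 2554 [[0.545, 0.066, 0.007], [0.64, 0.103, 0.084], [0.702, 0.162, 0.131]]
[[ -4.  -3.   1.   1.  -1.   3.   2.  -1.   6.   4.   0.   2.   0.  -1.
   -1.  -0.   1.   1.   1.  -2.  -3.]
 [  1.   1.   4.  -1.   2.   2.   1.  -0.  -1.   3.  -4.   4.   1.   1.
   -1.   1.   1.   1.   3.   6.   7.]
 [  0.   3.  -1.   3.   2.   2.   1.  -0.   2.   2.  -5.   3.   4.   3.
    0.   4.  -3.  -2.  -1.  -2.   0.]
 [  1.  -4.   2.  -5.   1.   1.   2.   2.   2.  -1.  -0.  -3.   3.   3.
    2.   1.  -1.   5.  -2.  -1.   2.]
 [  1.  -3.  -0.   7.   5.  -1.  -1.   4.  84.  91.  -3.   0.   3.  -1.
   -2.  -2.  -4.  -1.  -1.  -2.  -2.]
 [ -1.  -5.  -1.   2.   2.   2.   0.  78.  86.  87.  97. 109. 114.  -0.
   -4.   2.   0.  -5.  -4.  -0.   1.]
 [  1.  -3.  -5.  -1.   2.  -2.  83.  86.  90.  95.  90. 114. 113. 118.
  123.   0.  -0.  -3.   2.  -2.  -1.]
 [  1.  -2.   4.   1
[... 4291 characters left out ...]
.
   12.  11.   3.  -1.  -5.   3.  -2.]
 [  2.   3.  15.  83.  84.  80.  85.  80.  83.  90.  91.  89.  98.  10.
    9.   8.  -1.  -7.  -4.   4.   6.]
 [  4.   5.  11.  11.  13.  12.   7.  76.  81.  85.  80.  80.  89.  16.
   17.   8.   0.  -2.   1.   0.   6.]
 [ -6.   9.  17.   9.  12.   8.  10.   8.  10.  10.   6.  75.   8.  10.
    7.   7.   3.  -4.   4.  -0.   2.]
 [  4.  -0.  11.   7.  15.  12.  14.  12.  10.  11.  11.  18.  11.  12.
   14.   2.  -6.  -1.   4.   4.  -9.]
 [  5.   4.  -3.  -4.  -4.   0.  11.  11.  13.  11.   8.   9.  11.  10.
   13.  -1.   6.   3.  -2.  -1.  -0.]
 [  5.  -5.  -1.  -4.   3.   0.   1.   6.   3.  -2.  14.   7.  14.  11.
    9.   5.   7.   6.   6.  -1.   0.]]
```

```bash
python3 - <<'E'
from h import *
for c in("top","side"):
    d=pickle.load(open(c+"0.pkl","rb"));W=cloud(d);im=d["image"].astype(int)
    near=(abs(W[...,0]-.625)<.13)&(abs(W[...,1]-.12)<.11)
    bright=im.min(2)>95
    m=near&bright&(W[...,2]>.004)&(W[...,2]<.02)
    m=cv2.morphologyEx(m.astype(np.uint8),cv2.MORPH_OPEN,np.ones((2,2)))
    n,l,st,ce=cv2.connectedComponentsWithStats(m); print(st[1:,4].tolist())
    k=1+np.argmax(st[1:,4]); m=l==k
    zb=np.nanmedian(W[m][:,2]); v,u=np.nonzero(m)
    # rays onto z=zb
    K=d["intrinsics"];ray=np.stack([(u-K[0,2])/K[0,0],(v-K[1,2])/K[1,1],np.ones(len(u))],-1)@d["R"]
    o=-d["R"].T@d["t"]; X=o+ray*((zb-o[2])/ray[:,2])[:,None]
    print(c,len(u),zb,cv2.minAreaRect((X[:,:2]*1000).astype(np.float32)))
    X2=W[near&(W[...,2]>.03)]
    for y in np.arange(-20,-8,1.):
        a=np.radians(y);p=-np.sin(a)*X2[:,0]+np.cos(a)*X2[:,1]
        h=np.histogram(p,bins=np.arange(p.min(),p.max(),.002))[0]; print(y,np.ptp(np.percentile(p,[1.5,98.5])).round(4),np.sort(h)[-6:].sum(),end=' | ')
    print()
E
```

```text
[8, 6, 780]
top 780 0.009929552146220709 ((615.6581420898438, 124.10334014892578), (112.02127838134766, 159.4207305908203), 73.77699279785156)
-20.0 0.2069 369 | -19.0 0.2079 386 | -18.0 0.2081 419 | -17.0 0.2088 443 | -16.0 0.2094 443 | -15.0 0.2099 428 | -14.0 0.2102 391 | -13.0 0.2107 366 | -12.0 0.211 338 | -11.0 0.2117 315 | -10.0 0.2118 307 | -9.0 0.2119 298 | 
[631, 8, 6, 4, 8, 16]
side 631 0.010216807646040865 ((614.605712890625, 91.501220703125), (45.213985443115234, 159.24978637695312), 74.7183837890625)
-20.0 0.2014 648 | -19.0 0.202 729 | -18.0 0.2029 769 | -17.0 0.2036 804 | -16.0 0.2041 822 | -15.0 0.2047 812 | -14.0 0.2053 773 | -13.0 0.2061 736 | -12.0 0.2068 690 | -11.0 0.2074 619 | -10.0 0.2079 563 | -9.0 0.2084 528 |
```

```bash
python3 - <<'E'
from h import *
yaw=np.radians(-16.0);O=np.array([.6157,.1241,0])
Rc=np.array([[np.cos(yaw),-np.sin(yaw),0],[np.sin(yaw),np.cos(yaw),0],[0,0,1]])
c3,s3=np.cos(np.pi/6),.5
T=np.array([[c3,0,-s3],[0,1,0],[s3,0,c3]]).T  # placeholder
ex=np.array([c3,0,s3]);ez=np.array([-s3,0,c3])
for c in("top","side"):
    d=pickle.load(open(c+"0.pkl","rb"));W=cloud(d);im=d["image"].astype(int)
    near=(abs(W[...,0]-.625)<.13)&(abs(W[...,1]-.12)<.11)&(W[...,2]>.02)
    X=(W[near]-O)@Rc; B=im[near]
    xs=X@ex*1000;zs=X@ez*1000;y=X[:,1]*1000
    g=(B[:,1]-B[:,0]>15)&(B[:,1]-B[:,2]>25)
    b=(B[:,0]-B[:,2]>50)
    w=~g&~b
    print(c,"green",g.sum(),"blue",b.sum())
    for n,m in(("green",g),("blue",b)):
        print(n,"xs",np.percentile(xs[m],[1,5,25,50,75,95,99]).round(1),"zs",np.percentile(zs[m],[1,5,25,50,75,95,99]).round(1),"y",np.percentile(y[m],[1,5,50,95,99]).round(1))
    # side-view raster of all points
    img=np.full((560,760,3),255,np.uint8)
    for xx,zz,yy,col in zip(xs,zs,y,B):
        if abs(yy)<75: cv2.circle(img,(int(380+4*xx-100),int(540-4*zz)),2,tuple(int(v) for v in col),-1)
    for t in range(-60,110,20): cv2.putText(img,str(t),(280+4*t,555),0,.4,(0,0,0));
    for t in range(0,140,20): cv2.putText(img,str(t),(0,540-4*t),0,.4,(0,0,0))
    cv2.imwrite(f"pics/prof_{c}.png",img)
    img=np.full((560,760,3),255,np.uint8)
    for xx,zz,yy,col in zip(xs,zs,y,B):
        if abs(yy)<75: cv2.circle(img,(int(280+4*yy),int(540-4*zz)),2,tuple(int(v) for v in col),-1)
    for t in range(-60,80,20): cv2.putText(img,str(t),(280+4*t,555),0,.4,(0,0,0));
    for t in range(0,140,20): cv2.putText(img,str(t),(0,540-4*t),0,.4,(0,0,0))
    cv2.imwrite(f"pics/profy_{c}.png",img)
E
```

```text
top green 325 blue 219
green xs [ 0.8  2.6 11.  21.2 24.1 26.  26.8] zs [ 59.6  64.9  80.5  92.9  95.6  98.9 100.8] y [-24.9 -22.3   3.6  29.4  32. ]
blue xs [24.  40.2 47.7 49.7 51.4 54.9 56.4] zs [ 44.4  49.9  63.8  77.6  97.6 102.2 104.3] y [-23.5 -21.    3.4  29.1  31.5]
side green 198 blue 206
green xs [-2.8  1.  10.1 21.2 26.2 45.1 49.7] zs [ 63.6  77.1  91.2  94.2  95.7  97.4 101.1] y [-34.3 -33.5  -1.7  27.9  30.1]
blue xs [22.  25.4 48.2 50.3 52.6 55.3 56.7] zs [ 61.9  64.8  76.   84.   94.9 101.5 102.3] y [-23.3 -17.1   7.5  30.7  35.9]
```

View pics/prof_top.png

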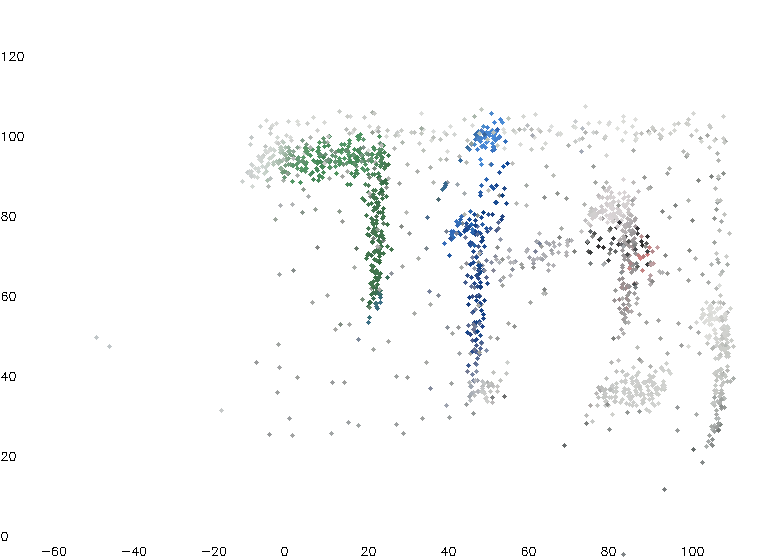

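View pics/prof_side.png

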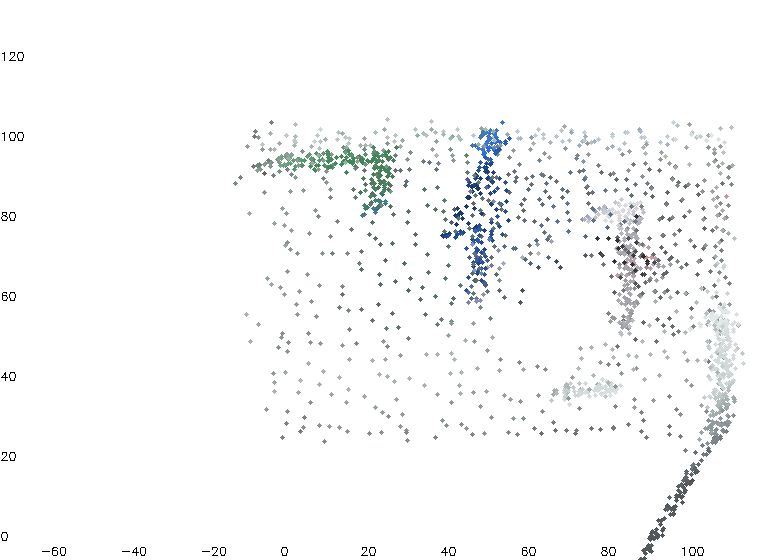

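View pics/profy_top.png

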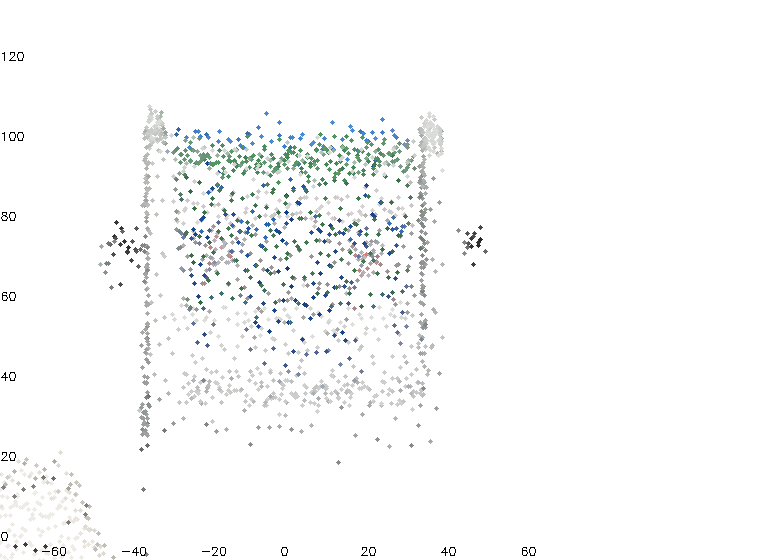

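```bash
python3 - <<'E'
from h import *
O=np.array([.6157,.1241,0])
c3,s3=np.cos(np.pi/6),.5
ex=np.array([c3,0,s3]);ez=np.array([-s3,0,c3])
def fr(yd):
    yaw=np.radians(yd); return np.array([[np.cos(yaw),-np.sin(yaw),0],[np.sin(yaw),np.cos(yaw),0],[0,0,1]])
for c in("top","side"):
    d=pickle.load(open(c+"0.pkl","rb"));W=cloud(d);im=d["image"].astype(int)
    near=(abs(W[...,0]-.625)<.13)&(abs(W[...,1]-.12)<.11)&(W[...,2]>.02)
    X=(W[near]-O)@fr(-16); B=im[near]
    xs=X@ex*1000;zs=X@ez*1000;y=X[:,1]*1000
    g=(B[:,1]-B[:,0]>15)&(B[:,1]-B[:,2]>25);b=(B[:,0]-B[:,2]>50)
    m=g&(zs<88)&(xs>17)&(abs(y-3)<40)
    print(c,"face",m.sum(),np.median(xs[m]),"std",xs[m].std(),"yawslope deg",np.degrees(np.polyfit(y[m],xs[m],1)[0]),"tilt",np.degrees(np.polyfit(zs[m],xs[m],1)[0]))
    m=g&(zs>88)&(xs<22);print(" packtop",np.median(zs[m]),"tilt",np.degrees(np.polyfit(xs[m],zs[m],1)[0]))
    m=(zs>30)&(zs<42)&(xs>55)&(xs<95)&(abs(y-3)<28);print(" floor",m.sum(),np.median(zs[m]))
    m=b&(zs>95);print(" padtop",np.percentile(xs[m],[5,25,50,75,95]).round(1),np.median(zs[m]),np.percentile(y[m],[2,98]))
    m=b&(zs<88)&(zs>45);print(" padback",np.median(xs[m]))
    for lo,hi in((-42,-30),(30,44)):
        m=~g&~b&(zs>45)&(zs<97)&(y>lo)&(y<hi)&(xs>-5)&(xs<105)
        if m.sum()>20:
            p=np.polyfit(xs[m],y[m],1); print(" wall",m.sum(),np.median(y[m]),"slope",np.degrees(p[0]),np.histogram(y[m],np.arange(lo,hi+1))[0])
    m=(zs>99)&(abs(xs-50)<60);print(" rim y",np.histogram(y[m],np.arange(-44,48,2))[0],np.median(zs[m&~b]))
E
```

```text
top face 114 24.006981709781158 std 1.2978428807770035 yawslope deg -0.37860214305077927 tilt 1.1646182025714065
 packtop 94.82281025452757 tilt 5.009304357105916
 floor 108 37.15337016567673
 padtop [47.8 50.  51.6 53.4 55. ] 100.51979701258064 [-25.08857336  31.50843785]
 padback 48.96342447998721
 wall 96 -33.41191148594905 slope -1.585977999082738 [ 4  1  4  3  2  2  3  5 65  6  1  0]
 wall 114 35.51386093771328 slope -0.47889505971022667 [ 5  5  9  5  5 60 21  1  0  1  2  0  0  0]
 rim y [ 0  0  0  0  0 31 27 20  1  2  3  4  2  1  2  2  1  2  2  2  2  3  1  2
  2  0  2  2  2  1  3  1  5  3  3  1  4  1  1 11 32 22  8  0  0] 101.85552371384063
side face 30 38.004889498491025 std 9.828156877767874 yawslope deg -25.968784539449974 tilt -40.61676479977652
 packtop 94.88119379665514 tilt 1.4381940897695595
 floor 53 37.34968724323751
 padtop [49.4 51.  52.5 53.9 56. ] 99.32216137241294 [-23.94882609  32.0826556 ]
 padback 49.09743558727407
 wall 279 -33.26749426433545 slope -0.48991356573015826 [ 2  2  2  4  1  4 14 43 93 90 22  2]
 wall 172 35.81315850648576 slope -0.19179226453416667 [ 4  6  6  5 27 51 43 19 11  0  0  0  0  0]
 rim y [ 0  0  0  0  2 22 19 11  0  0  2  0  1  3  1  3  1  1  0  2  0  0  2  1
  1  1  1  2  1  0  0  1  1  3  0  1  1  0  1 12 21 15  2  0  0] 100.94326681181025
```

```bash
python3 - <<'E'
from h import *
for c in("top","side"):
    d=pickle.load(open(c+"0.pkl","rb"));W=cloud(d);im=d["image"].astype(int)
    near=(abs(W[...,0]-.53)<.1)&(abs(W[...,1]+.19)<.07)
    m=near&(W[...,2]>.092)&(W[...,2]<.118)
    if c=="top": m&=im.min(2)>150
    n,l,st,ce=cv2.connectedComponentsWithStats(m.astype(np.uint8),connectivity=4)
    for k in range(1,n):
        if st[k,4]>15:
            X=W[l==k]*1000; zt=np.median(X[:,2]);r=cv2.minAreaRect(X[:,:2].astype(np.float32))
            print(c,st[k,4],"z",zt.round(1),"med",np.median(X[:,:2],axis=0).round(1),np.round(r[0],1),np.round(r[1],1),round(r[2],1))
    # rack body
    m=near&(W[...,2]>.033)&(W[...,2]<.046)&(im.min(2)>60)
    X=W[m]*1000; print("rack top",np.round(cv2.minAreaRect(X[:,:2].astype(np.float32))[0],1),cv2.minAreaRect(X[:,:2].astype(np.float32))[1:])
    a=cv2.imread(f"pics/{c}0.png")
    u,v=proj(d,[[.53,-.19,.06]])[0].astype(int)
    cv2.imwrite(f"pics/rack_{c}.png",cv2.resize(a[v-45:v+45,u-50:u+50],None,fx=6,fy=6,interpolation=cv2.INTER_CUBIC))
E
```

```text
top 83 z 108.2 med [ 562.4 -195. ] [ 562.4 -195.6] [58.4  8. ] 78.6
top 77 z 107.4 med [ 530.  -188.3] [ 529.3 -188.2] [56.   7.9] 78.4
top 77 z 108.5 med [ 495.9 -181.5] [ 496.  -181.3] [58.7  7.8] 78.6
rack top [ 530.1 -184.1] ((65.05333709716797, 127.56965637207031), 78.284423828125)
side 143 z 106.1 med [ 498.8 -185.4] [ 497.7 -182.8] [61.1 10.7] 78.8
side 139 z 105.9 med [ 531.7 -190.2] [ 530.7 -189. ] [61.3 10.7] 78.7
side 136 z 106.0 med [ 564.8 -197.3] [ 564.9 -195.9] [60.7  9.8] 76.1
rack top [ 513.6 -198.7] ((171.28485107421875, 81.63306427001953), 3.284909248352051)
```

View pics/rack_top.png

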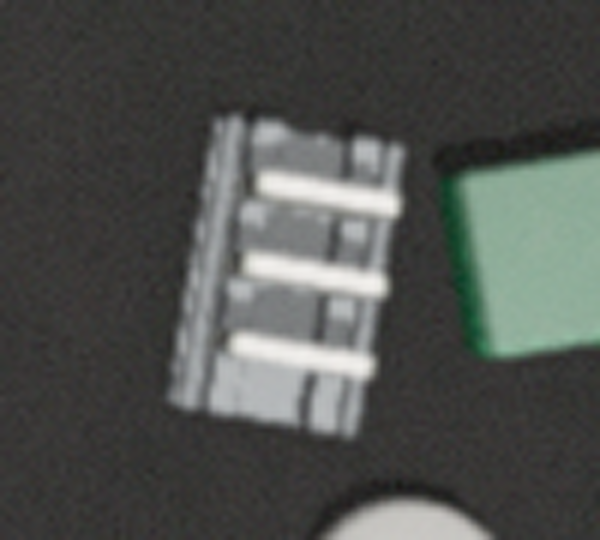

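View pics/rack_side.png

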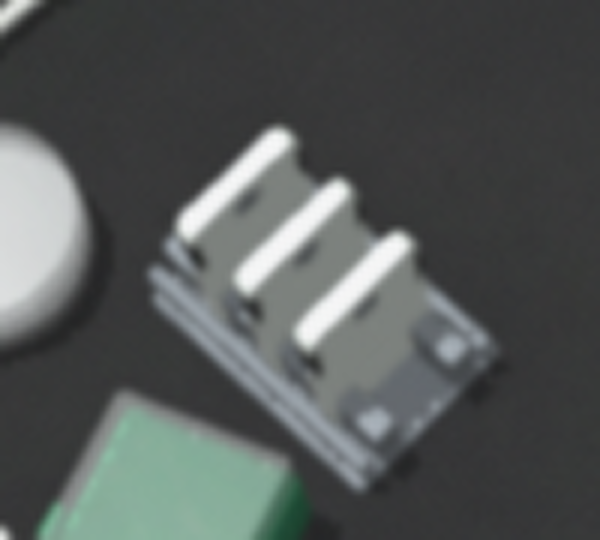

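```bash
cat >> h.py <<'E'
from scipy.spatial.transform import Rotation as Ro
YAW=np.radians(-16.3);O=np.array([.6157,.1241,0])
Rc=np.array([[np.cos(YAW),-np.sin(YAW),0],[np.sin(YAW),np.cos(YAW),0],[0,0,1]])
c3,s3=np.cos(np.pi/6),.5
S=Rc@np.array([[c3,0,-s3],[0,1,0],[s3,0,c3]])   # seat axes as columns
# seat measured at yaw -16, xs=24,y=3.6,zs=37
R16=Ro.from_euler('z',-16,degrees=True).as_matrix()
S16=R16@np.array([[c3,0,-s3],[0,1,0],[s3,0,c3]])
seat=O+S16@np.array([.0240,.0036,.0370])
def tool(zd,xd):
    return Ro.from_matrix(np.stack([xd,np.cross(zd,xd),zd],1)).as_quat()
QI=tool(-S[:,2],S[:,1])
a=np.radians(78.5);PY=np.array([np.cos(a),np.sin(a),0])
QP=tool(np.array([0,0,-1.]),PY)
PX=np.array([np.sin(a),-np.cos(a),0])
plates=dict(front=(.4963,-.1816),mid=(.5297,-.1884),back=(.5628,-.1956))
def ins(x,z,y=0): # TCP for plate-ish coords in seat frame
    return seat+S@np.array([x,y,z])
E
python3 - <<'E'
from bench import *
from h import *
print(seat)
for n,p in plates.items():
    for z in(.078,.23): print(n,z,np.round(inverse_kinematics(np.array([*p,z]),QP),2))
for z in(.07,.14,.2,.24): 
    q=inverse_kinematics(ins(.006,z),QI);print(z,ins(.006,z).round(3),None if q is None else np.round(q,2))
E
```

```text
[0.6188884  0.12693082 0.04404294]
front 0.078 [-0.48  0.44  1.82 -0.    0.89 -1.85]
front 0.23 [-0.48  0.25  1.65 -0.    1.24 -1.85]
mid 0.078 [-0.46  0.47  1.74 -0.    0.92 -1.83]
mid 0.23 [-0.46  0.3   1.58 -0.    1.26 -1.83]
back 0.078 [-0.45  0.51  1.67 -0.    0.96 -1.82]
back 0.23 [-0.45  0.35  1.51 -0.    1.28 -1.82]
0.07 [0.59  0.135 0.108] [ 0.28  0.39  2.01 -0.76  0.4  -0.34]
0.14 [0.557 0.145 0.168] [ 0.33  0.25  2.   -0.6   0.53 -0.49]
0.2 [0.528 0.154 0.22 ] [ 0.37  0.14  1.98 -0.52  0.66 -0.56]
0.24 [0.509 0.159 0.255] [ 0.4   0.07  1.96 -0.48  0.76 -0.59]
```

```bash
python3 - <<'E'
from bench import *
from h import *
p=plates["back"]
move_ptp(np.array([*p,.23]),QP); move_gripper(.088)
print(current_clock())
servo_line(np.array([*p,.125]),rate=.2)
print(servo_line(np.array([*p,.078]),rate=.06,contact_N=6))
d=capture("side");cv2.imwrite("pics/g1.png",cv2.resize(d["image"][220:400,170:350],None,fx=3.2,fy=3.2))
move_gripper(.05)
print(current_finger_gap(),current_force(),current_position(),current_clock())
servo_line(np.array([*p,.185]),rate=.12)
print(current_finger_gap(),current_force(),current_clock())
d=capture("side");cv2.imwrite("pics/g2.png",cv2.resize(d["image"][160:360,170:370],None,fx=3,fy=3))
E
```

```text
4.5167
False
0.060389952080332925 [-0.84651076 -0.28945876  1.30230256] [ 0.56289622 -0.19568129  0.07813251] 6.725
0.05961860170166706 [ 0.0571131  -0.06113135 -1.05437388] 7.7667
```

View pics/g1.png

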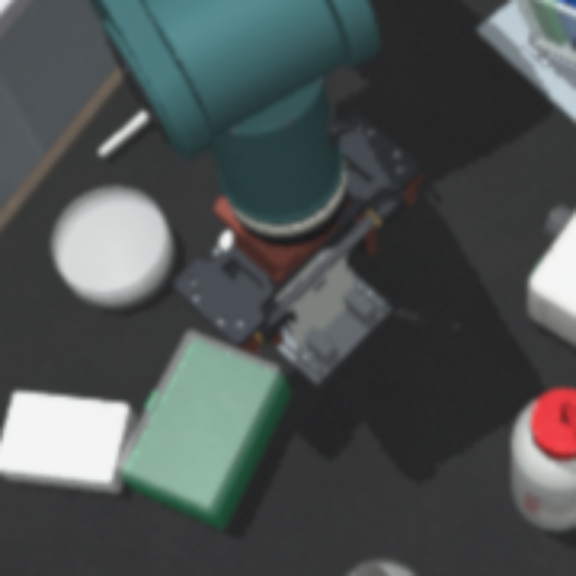

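View pics/g2.png

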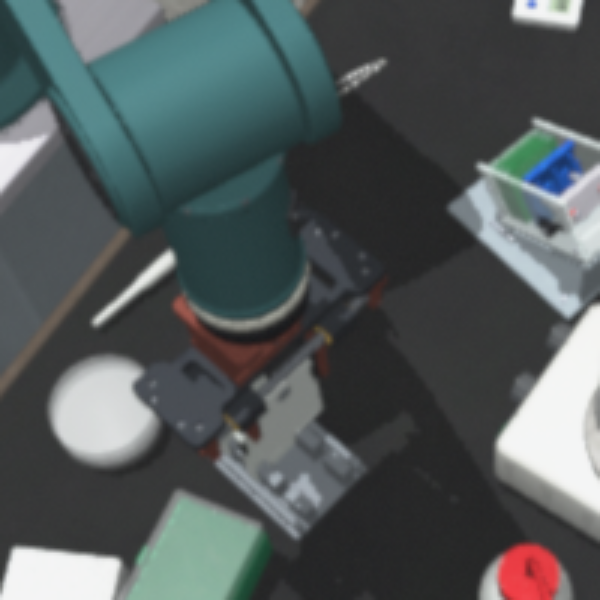

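```bash
python3 - <<'E'
from bench import *
from h import *
p=plates["back"]
servo_line(np.array([*p,.25]),rate=.2)
move_ptp(ins(.007,.20),QI)
servo_line(ins(.007,.150),rate=.1)
print(current_finger_gap(),current_force(),current_position(),ins(.007,.15),current_clock())
for c in("side","top"):
    d=capture(c);pickle.dump(d,open(c+"1.pkl","wb"))
    W=cloud(d);Y=(W-seat)@S*1000
    u,v=proj(d,ins(.007,.07))[0].astype(int)
    cv2.imwrite(f"pics/h_{c}.png",cv2.resize(d["image"][v-70:v+70,u-80:u+80],None,fx=4.5,fy=4.5,interpolation=cv2.INTER_CUBIC))
    m=(Y[...,2]>84)&(Y[...,2]<138)&(abs(Y[...,1])<45)&(Y[...,0]>-12)&(Y[...,0]<30)
    y=Y[m];B=d["image"][m]
    print(c,m.sum(),np.percentile(y,[2,10,50,90,98],axis=0).round(1).tolist())
    for zl in range(70,145,5):
        q=y[(y[:,2]>zl)&(y[:,2]<zl+5)]
        if len(q)>5: print(zl,len(q),np.percentile(q[:,0],[10,50,90]).round(1),np.percentile(q[:,1],[3,50,97]).round(1))
E
```

```text
0.05961073623559832 [-0.31628355 -0.97644259 -1.33103652] [0.55290262 0.14586404 0.17737857] [0.55272152 0.14627937 0.17744675] 10.275
side 402 [[6.7, -30.3, 85.4], [9.1, -27.5, 89.8], [11.7, -2.5, 111.8], [14.0, 23.5, 133.0], [15.4, 29.2, 137.8]]
85 36 [ 9.6 11.8 14.4] [-30.2  -2.6  29.4]
90 39 [ 9.3 11.7 13.5] [-30.8  -5.3  26.3]
95 36 [ 9.5 12.  14.5] [-29.2  -2.1  27.8]
100 37 [ 8.7 11.4 13.3] [-29.6  -4.3  27.8]
105 40 [ 9.1 11.3 13.8] [-29.9  -2.2  27.6]
110 33 [10.1 11.7 13.9] [-29.9  -4.4  27.4]
115 38 [ 8.9 11.8 13.8] [-29.4  -1.   29.7]
120 38 [10.  11.7 13.4] [-29.   -5.8  24.3]
125 31 [ 8.9 12.4 14.5] [-29.1   4.1  26.8]
130 43 [ 9.1 12.2 13.9] [-30.2  -3.4  28.6]
135 26 [ 8.3 12.3 13.7] [-29.2  -5.2  26.2]
top 266 [[8.5, -29.7, 85.1], [9.9, -25.1, 90.6], [11.6, -0.8, 111.6], [13.3, 23.9, 133.0], [14.3, 28.8, 136.8]]
80 6 [ 9.7 11.  11.7] [-10.3  17.1  29.7]
85 18 [ 9.8 11.1 12.4] [-29.6  -8.2  20.1]
90 25 [ 9.9 11.9 12.7] [-26.2  -5.4  28.9]
95 19 [10.1 11.8 13.1] [-29.3  -1.7  26.5]
100 26 [10.6 12.  13.6] [-28.2  -2.1  27.8]
105 30 [ 9.8 11.8 13.4] [-28.8  -0.4  24.1]
110 22 [10.7 11.7 13.3] [-28.3  -0.6  28.2]
115 30 [ 9.9 11.6 13. ] [-28.6   5.5  26.4]
120 32 [10.  11.3 12.6] [-27.3  -0.8  26.4]
125 15 [ 9.8 11.7 13.4] [-27.   -0.8  28.3]
130 32 [ 9.9 11.6 13.4] [-29.4  -3.3  28.1]
135 11 [10.5 11.9 13.2] [-21.4   2.4  25.2]
```

View pics/h_side.png

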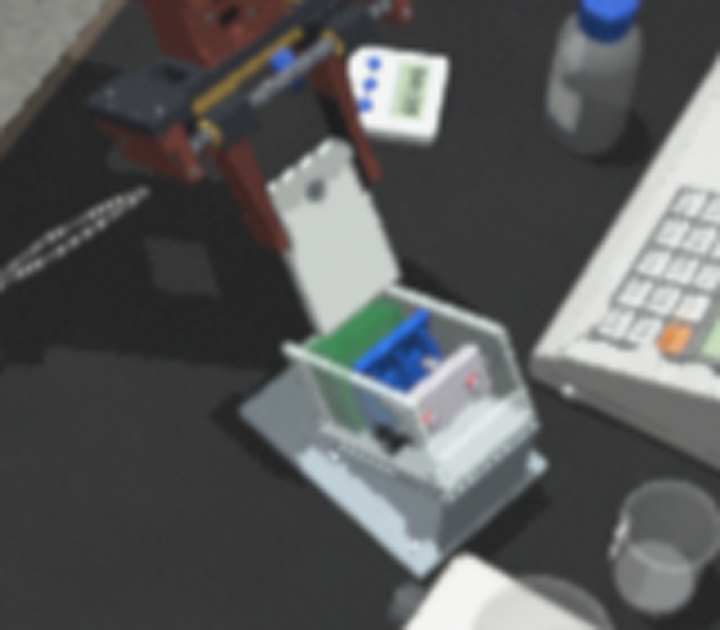

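View pics/h_top.png

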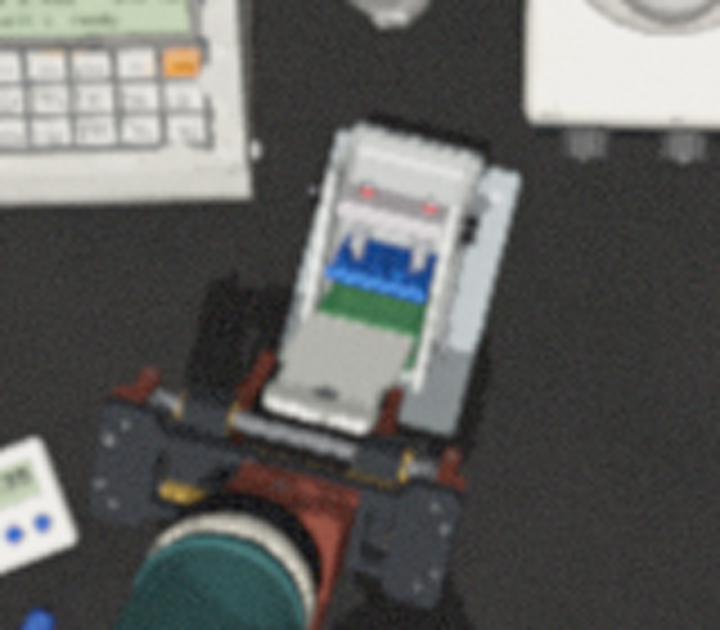

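```bash
python3 - <<'E'
from bench import *
from h import *
def rd(): return ((np.array(current_position())-seat)@S*1000).round(1),(np.array(current_force())@S).round(1),round(current_clock(),2)
servo_line(ins(.006,.150,.0005),rate=.05);print(rd())
print(servo_line(ins(.006,.118,.0005),rate=.05,contact_N=6),rd())
print(servo_line(ins(.001,.118,.0005),rate=.02,contact_N=3),rd())
E
```

```text
(array([  6.1,   0.7, 150.4]), array([ 0.3,  0.3, -0.6]), 10.62)
False (array([  5.9,   0.4, 117.9]), array([-0.5, -0.6, -0.7]), 11.42)
True (array([  2.6,   0.9, 118.3]), array([ 1.9, -1.2,  1. ]), 11.7)
```

```bash
python3 - <<'E'
from bench import *
from h import *
def rd(): return ((np.array(current_position())-seat)@S*1000).round(1),(np.array(current_force())@S).round(1),round(current_clock(),2)
print(servo_line(ins(.0035,.117,.0005),rate=.03),rd())
print(servo_line(ins(.0035,.080,.0005),rate=.05,contact_N=10),rd())
print(servo_line(ins(.0035,.064,.0005),rate=.025,contact_N=10),rd(),current_finger_gap())
d=capture("side");u,v=proj(d,ins(.007,.07))[0].astype(int)
cv2.imwrite("pics/i1.png",cv2.resize(d["image"][v-70:v+70,u-80:u+80],None,fx=4.5,fy=4.5,interpolation=cv2.INTER_CUBIC))
E
```

```text
False (array([  3.2,   0.4, 116.9]), array([-0.5,  0.4,  0.4]), 11.95)
False (array([ 3.6,  0.5, 80. ]), array([ 1.1,  1. , -1. ]), 12.84)
True (array([ 3.7,  0.7, 70. ]), array([ 1.5, -0.4,  3.5]), 13.31) 0.05996040161668049
```

View pics/i1.png

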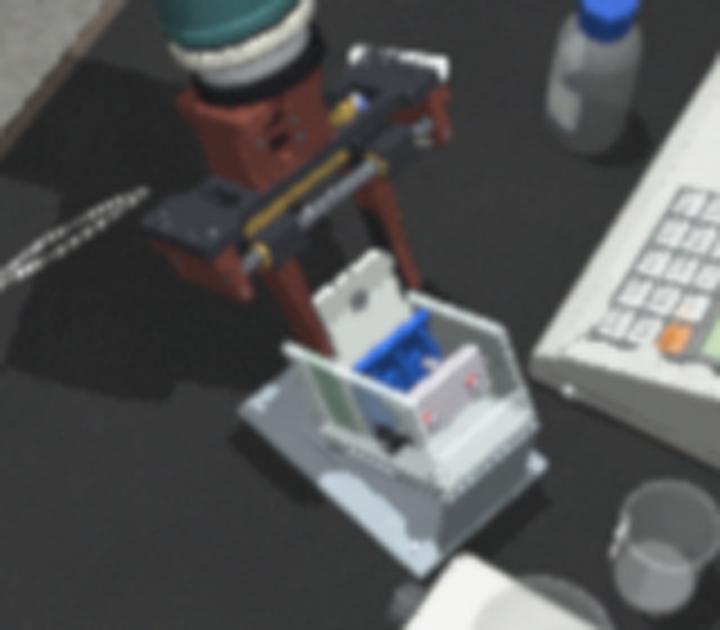

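```bash
python3 - <<'E'
from bench import *
from h import *
def rd(): return ((np.array(current_position())-seat)@S*1000).round(1),(np.array(current_force())@S).round(1),round(current_clock(),2)
move_gripper(.088);print(rd())
servo_line(ins(.0035,.15,.0005),rate=.12)
servo_line(ins(.0035,.24,.0005),rate=.25)
print(rd())
for c in("side","top"):
    d=capture(c);pickle.dump(d,open(c+"2.pkl","wb"))
for c in("side","top"):
  for k in "02":
    d=pickle.load(open(c+k+".pkl","rb"));W=cloud(d);Y=(W-seat)@S*1000;B=d["image"].astype(int)
    near=(abs(Y[...,1])<30)&(Y[...,0]>-25)&(Y[...,0]<95)&(Y[...,2]>5)&(Y[...,2]<110)
    b=near&(B[...,0]-B[...,2]>50); t=b&(Y[...,2]>58); bk=b&(Y[...,2]<48)
    red=near&(B[...,2]-B[...,0]>25)&(Y[...,0]>50)
    pl=near&(Y[...,2]>72)&(Y[...,0]<20)
    print(c,k,"padtop",t.sum(),np.median(Y[t],axis=0).round(1),"x5-95",np.percentile(Y[t][:,0],[5,95]).round(1),"back",np.median(Y[bk],axis=0).round(1),"red",red.sum(),np.median(Y[red],axis=0).round(1))
    if pl.sum()>10: 
        q=Y[pl];print("  plate",pl.sum(),"x",np.percentile(q[:,0],[5,25,50,75,95]).round(1),"y",np.percentile(q[:,1],[2,98]).round(1),"z",np.percentile(q[:,2],[90,98]).round(1))
  u,v=proj(d,ins(.02,.06))[0].astype(int)
  cv2.imwrite(f"pics/r_{c}.png",cv2.resize(d["image"][v-45:v+45,u-45:u+45],None,fx=6.5,fy=6.5,interpolation=cv2.INTER_CUBIC))
E
```

```text
(array([ 3.3,  0.5, 70. ]), array([ 0.2,  0.4, -0.5]), 13.99)
(array([  3.4,   0.6, 239.4]), array([ 0.4,  0.5, -0.1]), 15.32)
side 0 padtop 52 [28.6 -2.8 62.4] x5-95 [25.4 32. ] back [25.1  7.2 39.3] red 6 [67.2 15.6 33.3]
side 2 padtop 56 [28.  -4.8 62. ] x5-95 [25.  32.5] back [25.2  6.4 38.8] red 6 [65.3 16.6 32.1]
  plate 229 x [ 1.9  6.2  8.1  9.3 11.5] y [-29.4  28.1] z [ 99.8 101.7]
top 0 padtop 59 [27.6  1.6 63.5] x5-95 [23.7 31. ] back [24.9 -0.  31.6] red 16 [66.4 15.4 33.5]
top 2 padtop 57 [27.7 -0.1 64.1] x5-95 [24.8 30.8] back [24.9 -0.7 34.1] red 14 [67.2  0.4 34.5]
  plate 204 x [ 0.9  5.2  7.2  8.6 10.7] y [-28.4  28.2] z [101.7 104.6]
```

View pics/r_side.png

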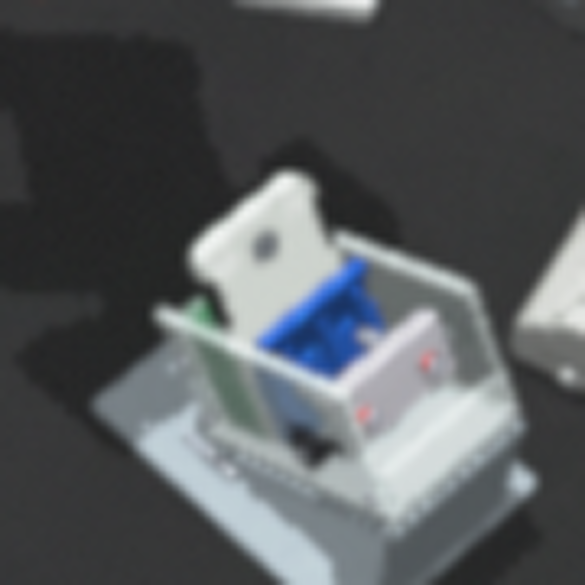

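View pics/r_top.png

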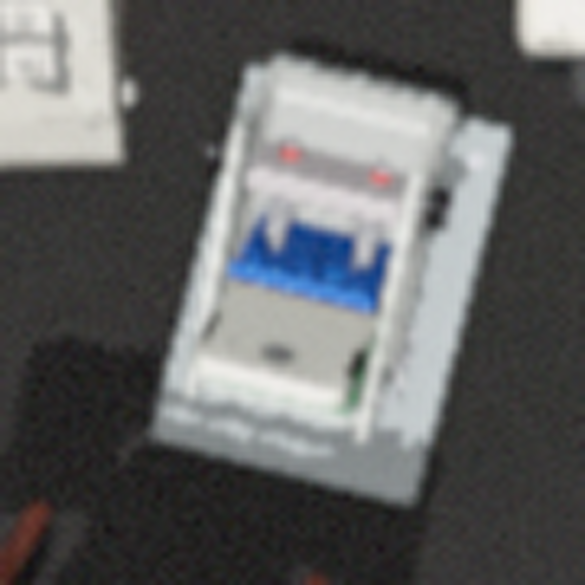

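```bash
python3 - <<'E'
from bench import *
from h import *
p=np.array([*plates["mid"],0])+PX*.006
up=lambda z:p+[0,0,z]
move_ptp(up(.23),QP)
servo_line(up(.125),rate=.2)
print(servo_line(up(.078),rate=.06,contact_N=6))
move_gripper(.05)
print(current_finger_gap(),current_force(),current_clock())
servo_line(up(.185),rate=.12);servo_line(up(.26),rate=.2)
print(current_finger_gap(),current_clock())
move_ptp(ins(.0205,.22,.0005),QI)
servo_line(ins(.0205,.19,.0005),rate=.1)
print(current_finger_gap(),((np.array(current_position())-seat)@S*1000).round(1),current_clock())
for c in("side","top"):
    d=capture(c);pickle.dump(d,open(c+"3.pkl","wb"))
    W=cloud(d);Y=(W-seat)@S*1000
    u,v=proj(d,ins(.007,.09))[0].astype(int)
    cv2.imwrite(f"pics/j_{c}.png",cv2.resize(d["image"][v-70:v+70,u-80:u+80],None,fx=4.5,fy=4.5,interpolation=cv2.INTER_CUBIC))
    for zl in range(70,180,10):
        m=(Y[...,2]>zl)&(Y[...,2]<zl+10)&(abs(Y[...,1])<33)&(Y[...,0]>-12)&(Y[...,0]<35)
        q=Y[m]
        if len(q)>5: print(zl,len(q),np.percentile(q[:,0],[10,50,90]).round(1),np.percentile(q[:,1],[3,50,97]).round(1))
E
```

```text
False
0.05961016643800172 [ 0.22890607 -0.83269151  0.5001451 ] 18.9083
0.05937676874966166 20.475
0.059542808572153494 [ 20.6  -0.3 189.4] 22.2333
70 67 [ 5.8  8.4 10.5] [-29.7  -3.   28.6]
80 73 [ 5.2  8.4 10.8] [-30.   -2.1  28.2]
90 88 [ 2.6  8.1 10.4] [-28.2   0.6  27.2]
100 20 [2.4 5.9 9.5] [-24.2  -4.   19.9]
120 67 [16.5 19.2 21.1] [-30.5  -4.6  26.1]
130 74 [16.3 19.  21.1] [-30.3  -2.5  27.1]
140 77 [16.2 19.1 20.9] [-30.3  -3.5  27.6]
150 77 [16.1 19.  21.9] [-30.8  -1.8  27.9]
160 82 [16.2 19.1 21.8] [-29.7  -1.4  28.1]
170 83 [16.  18.9 21.4] [-29.5  -3.2  27.2]
70 44 [6.5 7.8 9.7] [-28.   -1.8  26.7]
80 55 [ 6.2  8.  10.1] [-29.   -0.3  29.8]
90 52 [5.4 7.3 9.7] [-28.4  -1.4  27.8]
100 17 [ 7.   8.7 10.9] [-23.    1.6  20.5]
120 33 [17.2 18.4 19.8] [-29.    1.   27.3]
130 60 [16.6 18.6 20.5] [-28.9  -0.9  27.5]
140 53 [16.6 18.7 20.8] [-29.9  -2.8  25.9]
150 51 [17.2 18.6 20.8] [-26.9   2.4  28. ]
160 59 [17.2 19.1 20.6] [-28.3  -3.8  26.8]
170 52 [17.3 19.  20.3] [-26.   -0.3  26.9]
```

View pics/j_side.png

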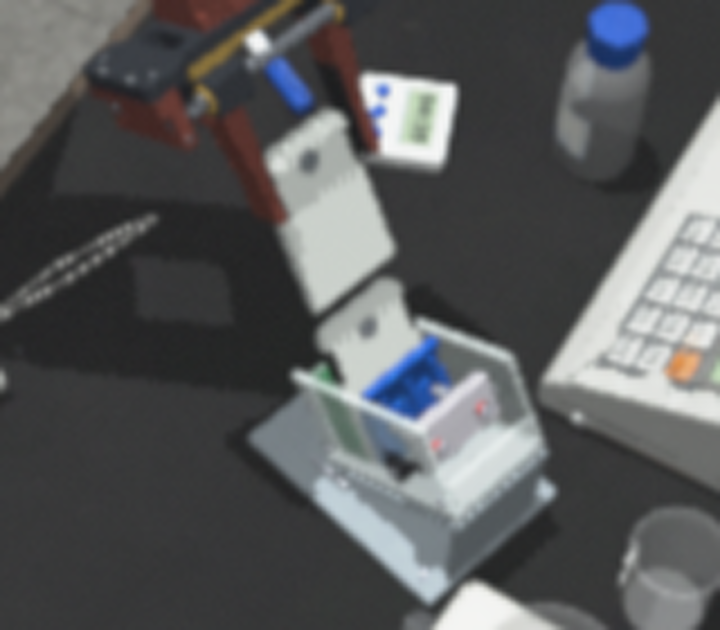

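View pics/j_top.png

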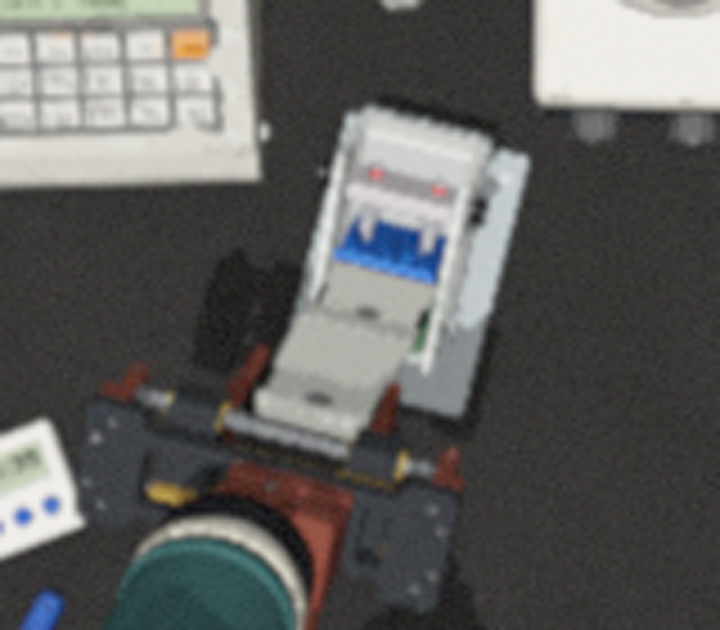

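```bash
python3 - <<'E'
from bench import *
from h import *
def rd(): return ((np.array(current_position())-seat)@S*1000).round(1),(np.array(current_force())@S).round(1),round(current_clock(),2)
y=.001
servo_line(ins(.0205,.185,y),rate=.05);print(rd())
r=servo_line(ins(.0205,.142,y),rate=.05,contact_N=5);print(r,rd())
if not r:
    r=servo_line(ins(.0205,.132,y),rate=.04,contact_N=5);print(r,rd())
    r=servo_line(ins(.0145,.132,y),rate=.02,contact_N=3);print(r,rd())
d=capture("side");u,v=proj(d,ins(.007,.07))[0].astype(int)
cv2.imwrite("pics/k1.png",cv2.resize(d["image"][v-70:v+70,u-80:u+80],None,fx=4.5,fy=4.5,interpolation=cv2.INTER_CUBIC))
E
```

```text
(array([ 20.5,   1. , 185. ]), array([-0.7,  0.2, -0.2]), 22.58)
False (array([ 20.6,   1. , 142.1]), array([-1.1, -0.3,  0.1]), 23.59)
False (array([ 20.3,   0.8, 131.7]), array([-0.2, -0.3, -0.5]), 23.99)
True (array([ 16.2,   1.3, 132.1]), array([ 2.1, -0.1,  0.6]), 24.31)
```

View pics/k1.png

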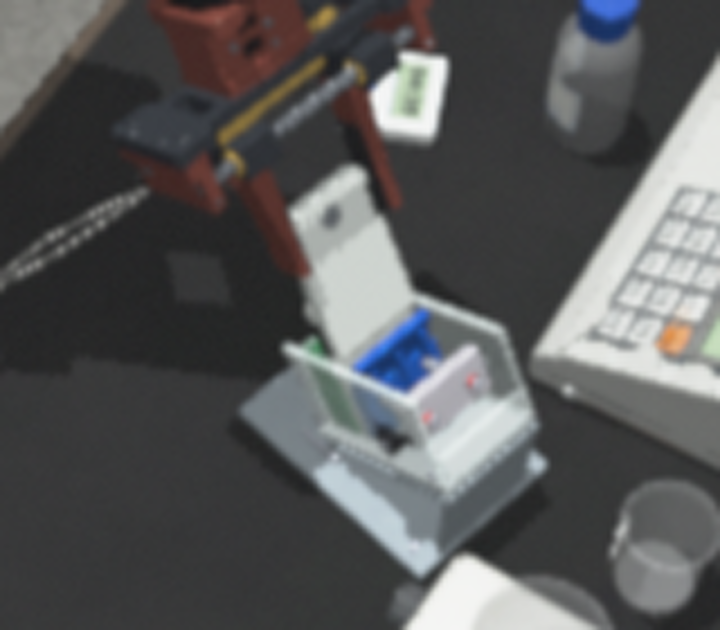

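```bash
python3 - <<'E'
from bench import *
from h import *
def rd(): return ((np.array(current_position())-seat)@S*1000).round(1),(np.array(current_force())@S).round(1),round(current_clock(),2)
y=.001
servo_line(ins(.0172,.131,y),rate=.03);print(rd())
z=.131
for z in(.115,.10,.09,.08,.0735,.064):
    r=servo_line(ins(.0172,z,y),rate=.04 if z>.075 else .02,contact_N=16);print(r,rd(),round(current_finger_gap(),4))
    if r:break
d=capture("side");u,v=proj(d,ins(.007,.07))[0].astype(int)
cv2.imwrite("pics/k2.png",cv2.resize(d["image"][v-70:v+70,u-80:u+80],None,fx=4.5,fy=4.5,interpolation=cv2.INTER_CUBIC))
E
```

```text
(array([ 16.9,   0.9, 130.8]), array([0.2, 0.1, 0.1]), 24.61)
False (array([ 17.4,   1.1, 114.5]), array([ 1.3,  1.7, -3.5]), 25.16) 0.0596
False (array([17.7,  1.3, 99.9]), array([ 2.1,  1.7, -3.2]), 25.68) 0.0596
False (array([17.7,  1.2, 89.7]), array([ 3.6,  0.1, -5.8]), 26.08) 0.0597
False (array([17.9,  1.2, 79.9]), array([ 5.1,  0.3, -2.6]), 26.48) 0.0598
False (array([18. ,  1.2, 73.8]), array([4.8, 0.1, 2.2]), 26.96) 0.0599
True (array([18.2,  1. , 70.2]), array([ 0.7, -0.1,  5.1]), 27.28) 0.0598
```

View pics/k2.png

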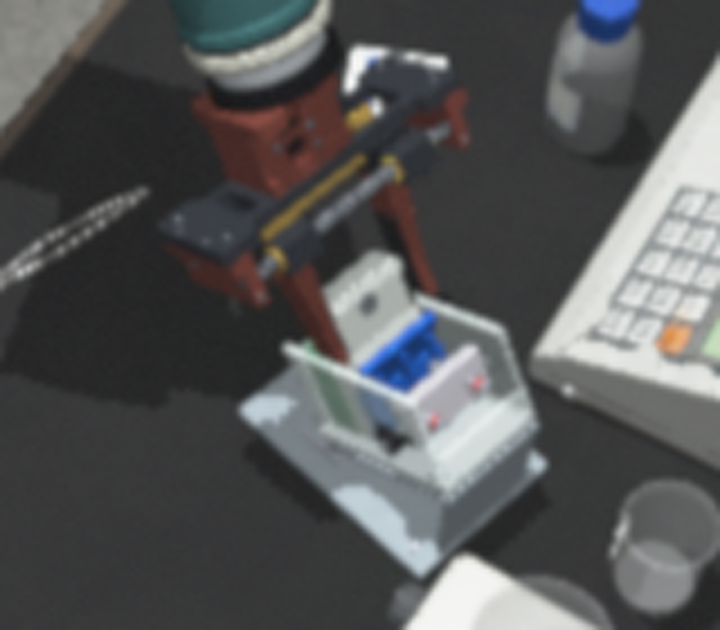

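```bash
python3 - <<'E'
from bench import *
from h import *
def rd(): return ((np.array(current_position())-seat)@S*1000).round(1),(np.array(current_force())@S).round(1),round(current_clock(),2)
print(servo_line(ins(.0175,.066,.001),rate=.02,contact_N=14),rd())
move_gripper(.088);print(rd())
servo_line(ins(.0175,.15,.001),rate=.12)
servo_line(ins(.0175,.24,.001),rate=.25)
print(rd())
for c in("side","top"):
    d=capture(c);pickle.dump(d,open(c+"4.pkl","wb"))
for c in("side","top"):
  for k in "024":
    d=pickle.load(open(c+k+".pkl","rb"));W=cloud(d);Y=(W-seat)@S*1000;B=d["image"].astype(int)
    near=(abs(Y[...,1])<30)&(Y[...,0]>-25)&(Y[...,0]<95)&(Y[...,2]>5)&(Y[...,2]<110)
    b=near&(B[...,0]-B[...,2]>50); t=b&(Y[...,2]>58); bk=b&(Y[...,2]<48)
    red=near&(B[...,2]-B[...,0]>25)&(Y[...,0]>50)
    pl=near&(Y[...,2]>72)&(Y[...,0]<25)
    print(c,k,"padtop",t.sum(),np.median(Y[t],axis=0).round(1),"back",np.median(Y[bk],axis=0).round(1),"red",red.sum(),np.median(Y[red],axis=0).round(1))
    if pl.sum()>10: 
        q=Y[pl];print("  plate",pl.sum(),"x",np.percentile(q[:,0],[5,25,50,75,95]).round(1),"y",np.percentile(q[:,1],[2,98]).round(1),"z",np.percentile(q[:,2],[90,98]).round(1))
        m=pl&(Y[...,2]>96);q=Y[m];print("  top band: z for x<8, >8:",np.median(q[q[:,0]<7,2]).round(1),np.median(q[q[:,0]>9,2]).round(1))
  u,v=proj(d,ins(.02,.06))[0].astype(int)
  cv2.imwrite(f"pics/s_{c}.png",cv2.resize(d["image"][v-45:v+45,u-45:u+45],None,fx=6.5,fy=6.5,interpolation=cv2.INTER_CUBIC))
  cv2.imwrite(f"pics/full_{c}.png",d["image"])
E
```

```text
True (array([18.2,  1. , 69.8]), array([ 1. , -0.2,  5.1]), 27.54)
(array([19.2,  1.5, 69.6]), array([ 0.1,  0.2, -0.3]), 28.18)
(array([ 17.4,   1.1, 239.4]), array([ 0.3, -0.4, -1. ]), 29.5)
side 0 padtop 52 [28.6 -2.8 62.4] back [25.1  7.2 39.3] red 6 [67.2 15.6 33.3]
side 2 padtop 56 [28.  -4.8 62. ] back [25.2  6.4 38.8] red 6 [65.3 16.6 32.1]
  plate 229 x [ 1.9  6.2  8.1  9.3 11.5] y [-29.4  28.1] z [ 99.8 101.7]
  top band: z for x<8, >8: 99.5 99.2
side 4 padtop 55 [34.4  0.6 62.1] back [30.2  6.4 39.2] red 9 [73.6 15.9 33.2]
  plate 274 x [ 2.7 12.6 15.8 17.4 19.7] y [-29.3  28. ] z [100.5 101.7]
  top band: z for x<8, >8: 99.6 99.7
top 0 padtop 59 [27.6  1.6 63.5] back [24.9 -0.  31.6] red 16 [66.4 15.4 33.5]
top 2 padtop 57 [27.7 -0.1 64.1] back [24.9 -0.7 34.1] red 14 [67.2  0.4 34.5]
  plate 204 x [ 0.9  5.2  7.2  8.6 10.7] y [-28.4  28.2] z [101.7 104.6]
  top band: z for x<8, >8: 100.1 103.8
top 4 padtop 55 [32.5  0.2 63.1] back [30.  -0.2 35.6] red 10 [72.7  1.  36.4]
  plate 272 x [ 1.7  8.1 14.5 16.4 18. ] y [-29.   28.2] z [102.9 105.5]
  top band: z for x<8, >8: 99.9 101.1
```

View pics/s_side.png

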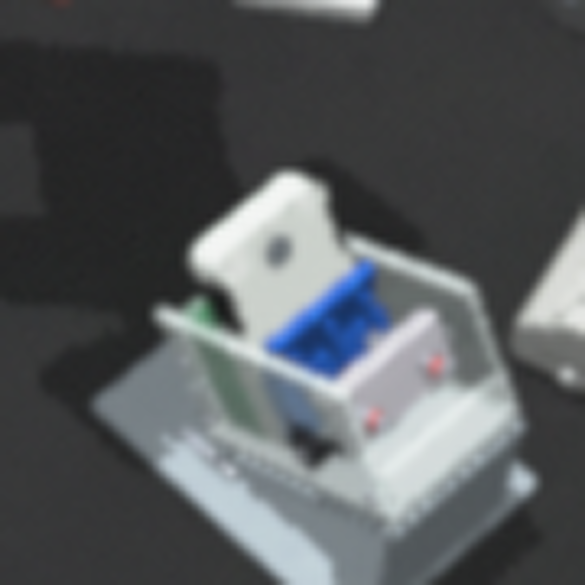

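View pics/s_top.png

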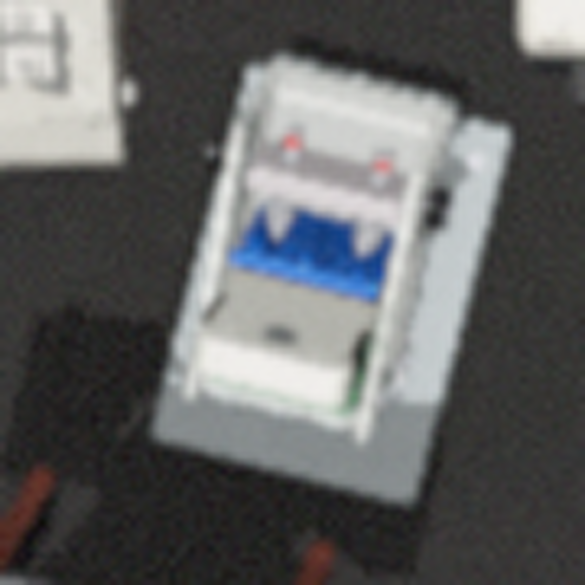

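View pics/full_side.png

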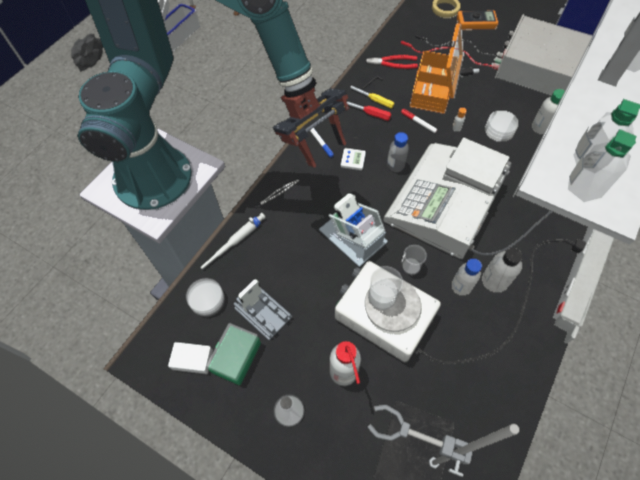

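```bash
python3 -c "
from bench import *
print(current_clock(),current_force());close_job()"
```

```text
29.6 [ 0.7327279  -0.18893104 -0.09401011]
the job is handed in; nothing more can be done
```

I put two filler plates, the back and middle ones from the rack, into the gap one after the other, and the stack is now snug. I handed the job in at 29.6 s with the gripper open and well clear.

- **First plate:** It went home on the chamber floor, with its top about 100 mm above the floor, but the pad did not move (within about 0.6 mm), so a second plate was needed.
- **Second plate:** It went down to the floor against the first, with its rear face at about x = 16 mm and both tops level at about 100 mm. In both cameras the pad and its red-banded rods are about 5–6 mm further back than at the start.
- **Surroundings:** The third plate still stands in the rack, and nothing nearby looked moved in the last side picture.

No check failed. The two cameras disagreed by 1–2 mm on some points. The wrist force along the chamber briefly read up to −5.8 N while the second plate went in. I did not explain that reading, but the final plate and pad positions were as intended.

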